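Open the child-resistant fragrance bottle and set its cap on the drip tray

ROBOT

A 6-joint arm with a two-finger parallel gripper is mounted at the origin on a cart in front of the work surface, level with it; the furniture and walls round the work are solid. World frame = base frame: x ahead of the robot, y to its left, z up, the work surface at z = 0. Lengths are in m, angles in rad, forces in N, time in s.
With the tool pointing down it reaches from about 0.25 to 0.775 m from the base axis. Payload 8.9 kg.
Tool frame: the origin (TCP) lies at the very end of the fingers, on their centre line; the grasp point (between the pads) lies 19 mm behind it; z points along the fingers, x is the direction in which the jaws open and shut, and the axes are right-handed (so a half turn about z gives the same grasp; the last joint's range is limited). The gripper opens to 85 mm and grips with 20 to 120 N. Pads are 22 mm wide; open, the fingers measure 114 mm over their backs; the gripper's body (76 mm by 85 mm) begins 54 mm behind the grasp point. The pads swing forward as they close: fully open they stand 13 mm farther back than shut.
Start: joints at [1.095, 0.291, -0.153, 1.127, 0, 1.431], TCP at [0.173, 0.496, 0.231] pointing down, gripper open.
Joint ranges: [-2.52, 2.52], [-0.91, 1.74], [-1.3, 1.37], [-1.96, 2.02], [-1.52, 1.47], [-3.14, 3.14]. Speed limits (rad/s): [2.22, 2.22, 2.79, 3.14, 3.14, 3.14].

INTERFACE

Orientations are given as [roll, pitch, yaw] about the fixed x, y, z axes, in that order (R = Rz(yaw) Ry(pitch) Rx(roll)).
In Python, from rig import manip, vision, order gives the robot as it stands.
- The arm moves only by the tool move_arm, never from a script. Its argument "plan" is a list of rows, each an object of numbers: "tx", "ty", "tz": the shift along the tool's x, y, z in cm; "turn": the turn about the tool's z in degrees; "gripper": the finger opening in cm, from 0 to 8.54. In form: [{"tx": .., "ty": .., "tz": .., "turn": .., "gripper": ..}, ...]. A call has 1 to 5 rows; each row shifts and turns the commanded pose from where the row before left it, along the tool's axes as they then stand; what a row does not reach is not made up. A row lasts 1/10 s, in which the tool goes at most 50 mm and 8.59 degrees, less where a joint would pass 70% of its speed; a pose out of reach is approached as far as the arm can. A call with a gripper value outside its range is refused whole. The fingers move at their own pace and stop on an object; "grip_force" is the grip in N (left out, the last holds). Time passes only in rows, so rows that do not move let the fingers close. It gives the time, the measured TCP pose, the force and the opening at its end, in the units of the state.
- manip.get_obs(): the state, without advancing time (a new reading comes with each control period).
- vision.camera(name): name is "side" or "top"; returns the picture (420x560x3 uint8, red, green, blue); there is no depth.
- vision.camera_info(name): a dict with "K" (3x3 intrinsics, pixels), "R" (3x3) and "t" (3): a world point X has camera coordinates R X + t. Camera axes: x right, y down, z forward; pixel columns grow to the right and rows downward; lengths in m; the calibration is good to about 2 mm. A picture is of the moment at which its call begins. camera_info takes no time and is no camera call.
- order.job_done(): hands the job in, once; it reports no verdict.
The state is a dict: "t": time; "q": joint angles; "qvel": joint speeds; "joint_torque": joint torques, N m; "ee_pos": TCP position; "tcp_rot": TCP orientation; "force": force on the tool from outside, world axes, zero at the start; "wrist_torque": the same for the moment, N m; "width": finger opening in m.
Only numpy, scipy, OpenCV 4.12 (cv2) and the standard library are available. Lean on these libraries where they do the work, as an engineer would, in place of code of your own. Each camera call takes 0.05 s, during which the arm holds its last target.

TASK

The white bottle leaning in its stand has a blue child-resistant cap: turned alone it only slips round, so press it down along the bottle's own axis and, while pressing, turn it about a quarter turn anticlockwise (seen from above the cap) until it comes free. Then lift the cap off and stand it upright, open side down, inside the yellow drip tray, setting it down gently and letting go only once it stands there. Leave the small dye bottles, the jar and the soaps where they are.

Things in the scene. Friction and masses are not known exactly. Their poses are not given: they have to be found in the camera images.
- stand: Fixed plywood stand with a grey ring that holds the bottle, 150x120 mm on the table (centre 12 mm behind the origin). Origin on the table; x axis level, z up. The bottle in it leans 30 degrees from vertical towards the stand's -x side, which roughly faces the robot.
- bottle: White bottle with a green band, 76 mm across, fixed immovably in the stand. Origin at the centre of its underside, z axis along the bottle out through the mouth (leaning 30 degrees from vertical), so every press, turn and lift of the cap is about and along this z axis. Its widest part ends 72 mm along z, the shoulder 88 mm, the neck (13.5 mm radius, with lugs to 17 mm) 120 mm. The cap sits centred on the axis, its lower edge 98 mm and its top 142 mm along z.
- cap_center (a point): Centre of the blue ribbed round cap, half-way up; the cap is 52 mm across and 44 mm tall, 80 g. z points along its axis out of the closed top. x and y are those of the white inner cap: x is in line with the bottle's x axis when locked and turns with the inner cap only. Free between 50 and 95 degrees anticlockwise (it stops there); it then lifts straight off along the bottle's z, clear of the neck after 30 mm.
- cap_press (a joint): How far the blue outer shell is pressed down on the white inner cap, m: 0 at rest. A light spring (1.5 to 4 N) gives 4.5 mm; its teeth start to bite at 2.5 mm. Then a spring in the bottle's mouth lets the whole cap sink up to 4 mm more, from 6.5 N, 1.8 N per mm. Best: press 6 to 7 mm in all from rest (about 10 N), keep it while turning; past 8.5 mm it is hard.
- cap_shell (a joint): Angle of the blue outer shell relative to the white inner cap, rad, growing anticlockwise seen from above the cap. It changes when the shell is turned without pressing (it only slips round); pressed, the teeth catch after up to 20 degrees and then shell and inner cap turn together. A firm grip (some 40 N) holds it well.
- tray: Fixed yellow square drip tray, 150x150 mm outside, walls 4 mm thick and 12 mm high, floor 4 mm thick. Origin at the centre of its underside, on the table; z up.
- dye_red: Bystander: small red dye bottle with nozzle, 26 mm across, 73 mm tall. Origin at the centre of its underside. Loose; leave it alone.
- dye_green: Bystander: small green dye bottle with nozzle, 26 mm across, 76 mm tall. Origin at the centre of its underside. Loose; leave it alone.
- mica_jar: Bystander: small round jar with white screw lid, pink contents, 42 mm across, 34 mm tall. Origin at the centre of its underside. Loose; leave it alone.
- star_soap: Bystander: orange star-shaped soap, 51x49x17 mm. Origin at the centre of its underside. Loose; leave it alone.
- rose_soap: Bystander: orange rose-shaped soap, 46x47x21 mm. Origin at the centre of its underside. Loose; leave it alone.

How it is judged:
By the outcome, as a careful person would: the job done as asked, in the order asked, and still so for the second after the job is handed in, with the robot touching nothing.
It also fails if it takes over 48 s, if anything falls off the work surface, if the arm or the gripper's body presses on something with over 40 N, if the wrist force passes 120 N, or if a joint passes its speed limit or range.

## Working session

There is one attempt and no reset: what is moved stays moved. The work goes in short steps, Python scripts to look and compute and a tool call to move; the robot and the scene stay as the last step left them, time stands still between calls to the robot, and variables do not carry over. Pictures are saved under pics/ and viewed, and the job is handed in when it is done.

Besides the shell and the picture viewer there is one more tool, called after "Request:" as name([rows], argument=value, ...), one row to a line, values as JSON. move_arm: Moves the arm, as the interface text tells. Its arguments: {"type":"object","properties":{"plan":{"type":"array","items":{"type":"object","properties":{"tx":{"type":"number"},"ty":{"type":"number"},"tz":{"type":"number"},"turn":{"type":"number"},"gripper":{"type":"number"}}}},"grip_force":{"type":"number"}},"required":["plan"]}

```bash
mkdir -p pics; ls; python3 - <<'E'
from rig import manip, vision, order
import cv2
print(manip.get_obs())
for n in ("side","top"):
    i=vision.camera_info(n); print(n,i)
    cv2.imwrite(f"pics/{n}0.png",vision.camera(n)[:,:,::-1])
E
```

```text
pics
{'t': 0.0, 'q': array([ 1.09475547e+00,  2.91263673e-01, -1.54123962e-01,  1.12671227e+00,
        1.03677445e-05,  1.43151603e+00]), 'qvel': array([-0.00101294,  0.00128727, -0.00026036,  0.00054268, -0.00212105,
       -0.00164154]), 'joint_torque': array([ 3.01181644e-03, -5.37146652e+01,  3.31375980e+01,  1.59773865e-02,
       -6.37286576e-05, -5.45296118e-06]), 'ee_pos': array([0.17325555, 0.49512025, 0.23074182]), 'tcp_rot': array([-3.14140141e+00,  1.28951797e-03,  1.23403588e+00]), 'force': array([-0.17520298,  0.52766271,  0.45561003]), 'wrist_torque': array([ 0.06876748, -0.04265376,  0.02878076]), 'width': 0.08549997169990696}
side {'K': array([[441.9321638 ,   0.        , 282.1878044 ],
       [  0.        , 441.9321638 , 212.23515189],
       [  0.        ,   0.        ,   1.        ]]), 'R': array([[-0.99979116,  0.0103787 ,  0.01760429],
       [-0.00685026,  0.64139446, -0.76718069],
       [-0.01925363, -0.76714107, -0.64118942]]), 't': array([ 0.51252534, -0.06056296,  1.12535123])}
top {'K': array([[439.70052873,   0.        , 276.33563113],
       [  0.        , 439.70052873, 210.77323027],
       [  0.        ,   0.        ,   1.        ]]), 'R': array([[ 0.02010568, -0.99979207, -0.00340195],
       [-0.98990707, -0.01942923, -0.1403798 ],
       [ 0.14028451,  0.00619005, -0.99009188]]), 't': array([0.25647928, 0.5199867 , 0.89057018])}
```

View pics/side0.png

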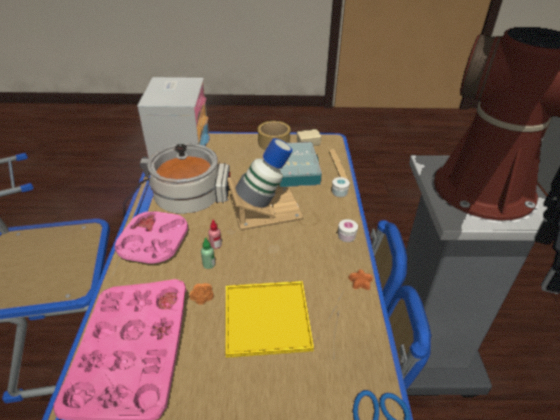

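View pics/top0.png

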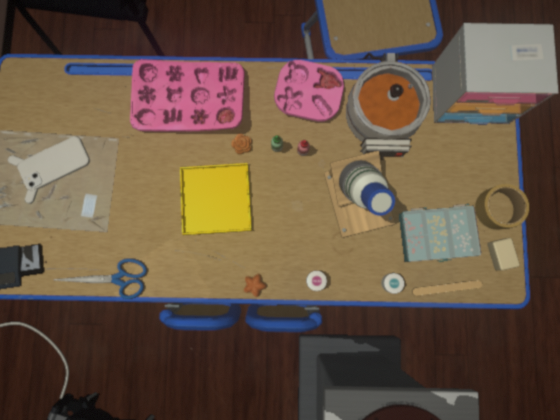

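The side view shows the blue cap near (277,152), the bottle leaning up and right towards the robot, and the tray around (268,317). The top view shows the cap near (377,199), the stand's base around (362,195), and the tray around (216,199). I'll enlarge both to measure.

```bash
python3 - <<'E'
import cv2
t=cv2.imread("pics/top0.png"); s=cv2.imread("pics/side0.png")
cv2.imwrite("pics/topc.png",cv2.resize(t[140:245,315:425],None,fx=5,fy=5,interpolation=cv2.INTER_CUBIC))
cv2.imwrite("pics/sidec.png",cv2.resize(s[130:230,215:315],None,fx=6,fy=6,interpolation=cv2.INTER_CUBIC))
E
```

```text
(no output)
```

View pics/topc.png

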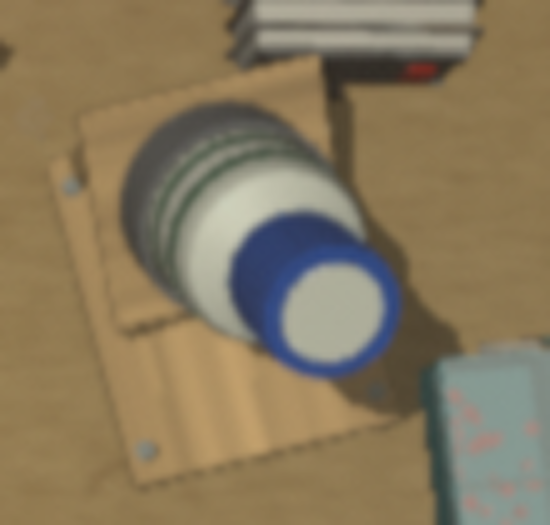

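View pics/sidec.png

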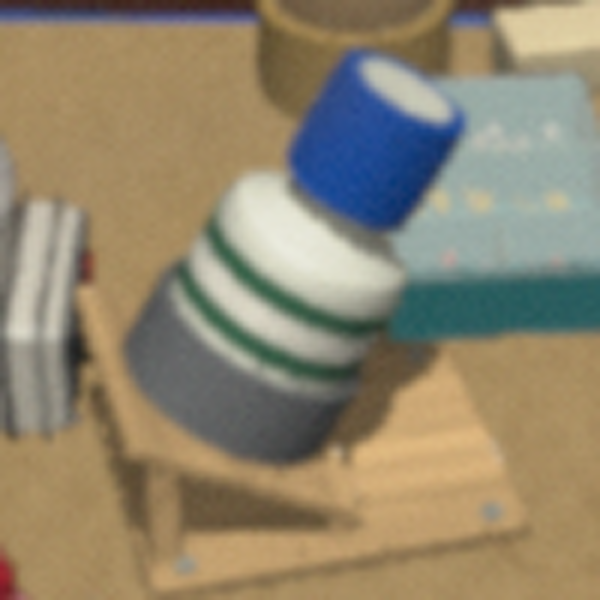

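```bash
cat > h.py <<'E'
import numpy as np, cv2
from rig import manip, vision, order
C={n:vision.camera_info(n) for n in("side","top")}
def ray(n,p):
    c=C[n]; o=-c["R"].T@c["t"]; d=c["R"].T@np.linalg.solve(c["K"],[p[0],p[1],1.]); return o,d/np.linalg.norm(d)
def onz(n,p,z):
    o,d=ray(n,p); return o+d*(z-o[2])/d[2]
def tri(a,b):
    (o1,d1),(o2,d2)=ray("side",a),ray("top",b)
    A=np.c_[d1,-d2]; s=np.linalg.lstsq(A,o2-o1,rcond=None)[0]
    x,y=o1+s[0]*d1,o2+s[1]*d2; return (x+y)/2,np.linalg.norm(x-y)
def proj(n,X):
    c=C[n]; v=c["R"]@np.asarray(X)+c["t"]; v=c["K"]@v; return v[:2]/v[2]
def bluemask(im,box):
    hsv=cv2.cvtColor(im,cv2.COLOR_BGR2HSV); m=cv2.inRange(hsv,(105,110,50),(130,255,255))
    z=np.zeros_like(m); x0,y0,x1,y1=box; z[y0:y1,x0:x1]=m[y0:y1,x0:x1]; return z
def big(m):
    cs,_=cv2.findContours(m,cv2.RETR_EXTERNAL,cv2.CHAIN_APPROX_NONE); return max(cs,key=cv2.contourArea)
E
python3 - <<'E'
from h import *
B={"side":(255,130,300,180),"top":(355,175,400,222)}
res={};blue={}
for n in B:
    im=cv2.imread(f"pics/{n}0.png"); im=cv2.resize(im,None,fx=4,fy=4,interpolation=cv2.INTER_CUBIC)
    m=bluemask(im,tuple(4*v for v in B[n])); c=big(m); hull=cv2.convexHull(c)
    f=np.zeros_like(m); cv2.drawContours(f,[hull],-1,255,-1)
    hsv=cv2.cvtColor(im,cv2.COLOR_BGR2HSV)
    d=cv2.inRange(hsv,(0,0,110),(180,90,255))&f
    dc=big(d); e=cv2.fitEllipse(dc); res[n]=(np.array(e[0])+.5)/4-.5
    M=cv2.moments(hull); blue[n]=(np.array([M['m10'],M['m01']])/M['m00']+.5)/4-.5
    print(n,res[n],np.array(e[1])/4,e[2],"hull",blue[n])
p,g=tri(res["side"],res["top"]); print("top",p,g)
# plate edges from the top crop (5x, offset 315,140)
f=lambda u,v:np.array([315+(u+.5)/5-.5,140+(v+.5)/5-.5])
a,b=onz("top",f(138,487),.008),onz("top",f(395,422),.008); print(a,b); d=a-b; print("y-axis dir",np.degrees(np.arctan2(d[1],d[0])),np.linalg.norm(d))
a2=onz("top",f(55,165),.008); d=a2-a; print("x-axis",a2,np.degrees(np.arctan2(d[1],d[0])),np.linalg.norm(d))
h=lambda u,v:np.array([215+(u+.5)/6-.5,130+(v+.5)/6-.5])
q1,q2=onz("side",h(157,590),.0),onz("side",h(527,530),.0); print("side",q1,q2,np.degrees(np.arctan2(*(q1-q2)[1::-1])),np.linalg.norm(q1-q2))
# tray
for n in B:
    im=cv2.imread(f"pics/{n}0.png"); hsv=cv2.cvtColor(im,cv2.COLOR_BGR2HSV)
    c=big(cv2.inRange(hsv,(20,150,90),(35,255,255))); r=cv2.minAreaRect(c); print(n,r, onz(n,r[0],.006), [onz(n,x,.012).round(3) for x in cv2.boxPoints(r)])
E
```

```text
side [281.78717041 145.36973572] [ 4.66710138 19.93194008] 121.22400665283203 hull [276.69578697 153.57705013]
top [380.98971558 202.15760803] [19.60898972 22.15538025] 49.51556396484375 hull [377.89014238 198.71611065]
top [0.51655608 0.07628814 0.16728267] 0.0013921874852455302
[0.46456835 0.12372589 0.008     ] [0.49497473 0.01247249 0.008     ]
y-axis dir 105.28605490122949 0.11533372337138824
x-axis [0.60596275 0.16014064 0.008     ] 14.442127471665584 0.14600824920177918
side [0.60747778 0.1559061  0.        ] [0.4669796  0.11994331 0.        ] 14.357520144436192 0.14502778974650185
side ((266.7740783691406, 318.33758544921875), (72.31575775146484, 88.70257568359375), 85.91438293457031) [0.54483637 0.40655155 0.006     ] [array([0.636, 0.335, 0.012]), array([0.465, 0.318, 0.012]), array([0.465, 0.478, 0.012]), array([0.612, 0.49 , 0.012])]
top ((214.84825134277344, 198.57199096679688), (68.7408676147461, 70.73697662353516), 86.42366790771484) [0.54354877 0.40218792 0.006     ] [array([0.613, 0.487, 0.012]), array([0.625, 0.331, 0.012]), array([0.474, 0.318, 0.012]), array([0.462, 0.47 , 0.012])]
```

```bash
python3 - <<'E'
from h import *
P=np.array([.5166,.0763,.1673]); y=np.radians(14.5)
xa=np.array([np.cos(y),np.sin(y),0])
a=-.5*xa+np.array([0,0,np.cos(np.pi/6)]); u=np.cross([0,0,1],xa); v=np.cross(a,u)
out=[]
for n,(x0,y0,x1,y1) in {"side":(215,130,315,230),"top":(315,140,425,245)}.items():
    im=cv2.resize(cv2.imread(f"pics/{n}0.png")[y0:y1,x0:x1],None,fx=5,fy=5,interpolation=cv2.INTER_CUBIC)
    for h,r,c in((0,.026,(0,0,255)),(-.044,.026,(0,255,255)),(-.07,.038,(255,0,255))):
        th=np.linspace(0,2*np.pi,60)
        pts=np.array([proj(n,P+h*a+r*(np.cos(t)*u+np.sin(t)*v)) for t in th])
        cv2.polylines(im,[(((pts-[x0,y0])+.5)*5-.5).round().astype(int)],True,c,1)
    out.append(cv2.copyMakeBorder(im,0,530-im.shape[0],0,0,cv2.BORDER_CONSTANT)[:, :400 if 0 else None])
o=np.hstack(out); o=cv2.resize(o,(800,int(o.shape[0]*800/o.shape[1]))); cv2.imwrite("pics/ov.png",o); print(o.shape)
E
```

```text
(403, 800, 3)
```

View pics/ov.png

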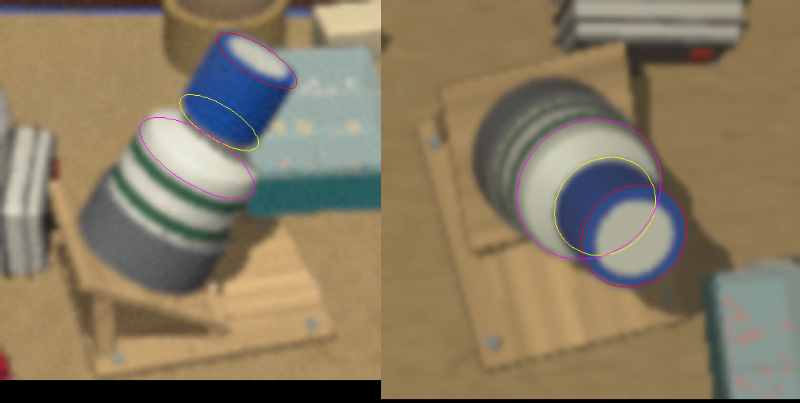

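The two-view overlay fits: the cap's top centre is at about (0.517, 0.076, 0.167), and the bottle leans along azimuth 14.5°. The moves can't tilt the tool, so I'll grip across the lean plane with the tool vertical. Then I'll press by combined shifts and turn in ratchet steps. First I move above the cap.

Request:
move_arm([
  {"tx": -2.52, "ty": 4.26, "tz": -0.5},
  {"tx": -2.52, "ty": 4.26, "tz": -0.5},
  {"tx": -2.52, "ty": 4.26},
  {"tx": -2.52, "ty": 4.26},
  {"tx": -2.52, "ty": 4.26},
], grip_force=45)

```text
invalid input
```

Request:
move_arm([
  {"tx": -2.52, "ty": 4.26},
  {"tx": -2.52, "ty": 4.26},
  {"tx": -2.52, "ty": 4.26},
  {"tx": -2.52, "ty": 4.26},
  {"tx": -2.52, "ty": 4.26},
])

```text
invalid input
```

Request:
move_arm([
  {"tx": -2.52, "ty": 4.26},
  {"turn": -7},
  {"turn": -7},
  {},
  {},
])

```text
invalid input
```

Request:
move_arm([
  {"tx": -2.5, "ty": 4.2, "tz": -0.5, "turn": 0, "gripper": 8.5},
  {"tx": -2.5, "ty": 4.2, "tz": -0.5, "turn": 0, "gripper": 8.5},
  {"tx": -2.5, "ty": 4.3, "tz": 0, "turn": 0, "gripper": 8.5},
  {"tx": -2.5, "ty": 4.3, "tz": 0, "turn": 0, "gripper": 8.5},
  {"tx": -2.5, "ty": 4.3, "tz": 0, "turn": 0, "gripper": 8.5},
], grip_force=45)

```text
t: 0.6
ee_pos: [0.3339, 0.3055, 0.2412]
tcp_rot: [-3.142, 0.0, 1.234]
force: [0.4, 0.5, -0.5]
width: 0.0851
```

Request:
move_arm([
  {"tx": -2.5, "ty": 4.3, "tz": 0, "turn": 0, "gripper": 8.5},
  {"tx": -2.5, "ty": 4.3, "tz": 0, "turn": 0, "gripper": 8.5},
  {"tx": -2.5, "ty": 4.3, "tz": 0, "turn": 0, "gripper": 8.5},
  {"tx": -2.5, "ty": 4.3, "tz": 0, "turn": 0, "gripper": 8.5},
  {"tx": -2.5, "ty": 4.3, "tz": 0, "turn": 0, "gripper": 8.5},
])

```text
t: 1.1
ee_pos: [0.4957, 0.1162, 0.2411]
tcp_rot: [-3.141, -0.0, 1.234]
force: [0.1, 0.5, 0.4]
width: 0.0849
```

Request:
move_arm([
  {"tx": -2.5, "ty": 4.2, "tz": 0, "turn": 0, "gripper": 8.5},
  {"tx": 0, "ty": 0, "tz": 0, "turn": -7, "gripper": 8.5},
  {"tx": 0, "ty": 0, "tz": 0, "turn": -7, "gripper": 8.5},
  {"tx": 0, "ty": 0, "tz": 0, "turn": 0, "gripper": 8.5},
])

```text
t: 1.5
ee_pos: [0.5261, 0.0802, 0.2408]
tcp_rot: [-3.141, 0.0, 1.479]
force: [-0.4, 0.9, 0.2]
width: 0.0849
```

Request:
move_arm([
  {"tx": -0.2, "ty": -0.15, "tz": 2.5, "turn": 0, "gripper": 8.5},
  {"tx": 0, "ty": 0, "tz": 2.5, "turn": 0, "gripper": 8.5},
  {"tx": 0, "ty": 0, "tz": 2.5, "turn": 0, "gripper": 8.5},
  {"tx": 0, "ty": 0, "tz": 2.5, "turn": 0, "gripper": 8.5},
  {"tx": 0, "ty": 0, "tz": 1.1, "turn": 0, "gripper": 8.5},
])

```text
t: 2.0
ee_pos: [0.523, 0.0791, 0.1283]
tcp_rot: [-3.139, 0.0, 1.476]
force: [0.3, -0.5, -0.5]
width: 0.0848
```

```bash
cat > look.py <<'E'
import sys
from h import *
k=sys.argv[1]
s=vision.camera("side");t=vision.camera("top")
b=[int(v) for v in sys.argv[2:]] or [205,80,325,220, 305,130,425,250]
a=cv2.resize(s[b[1]:b[3],b[0]:b[2],::-1],(400,int(400*(b[3]-b[1])/(b[2]-b[0]))),interpolation=cv2.INTER_CUBIC)
c=cv2.resize(t[b[5]:b[7],b[4]:b[6],::-1],(400,int(400*(b[7]-b[5])/(b[6]-b[4]))),interpolation=cv2.INTER_CUBIC)
H=max(a.shape[0],c.shape[0])
p=lambda i:cv2.copyMakeBorder(i,0,H-i.shape[0],0,0,cv2.BORDER_CONSTANT)
cv2.imwrite(f"pics/{k}.png",np.hstack([p(a),p(c)]))
cv2.imwrite(f"pics/{k}_s.png",s[:,:,::-1]);cv2.imwrite(f"pics/{k}_t.png",t[:,:,::-1])
o=manip.get_obs()
for q in("t","ee_pos","tcp_rot","force","wrist_torque","width"):print(q,np.round(o[q],4))
E
python3 look.py a1
```

```text
t 2.1
ee_pos [0.5233 0.079  0.1291]
tcp_rot [-3.1388e+00  3.0000e-04  1.4768e+00]
force [-0.7827 -0.2061 -0.0464]
wrist_torque [ 0.0026  0.0166 -0.0035]
width 0.0851
```

View pics/a1.png

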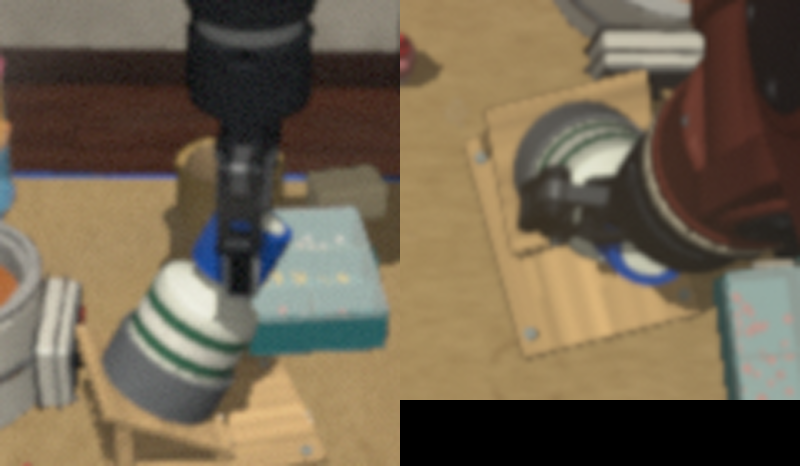

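The fingers straddle the cap: the near finger's pad is over the blue cap at about (237,250) in the left view. I'm closing now.

Request:
move_arm([
  {"tx": 0, "ty": 0, "tz": 0, "turn": 0, "gripper": 5.0},
  {"tx": 0, "ty": 0, "tz": 0, "turn": 0, "gripper": 4.0},
  {"tx": 0, "ty": 0, "tz": 0, "turn": 0, "gripper": 4.0},
  {"tx": 0, "ty": 0, "tz": 0, "turn": 0, "gripper": 4.0},
  {"tx": 0, "ty": 0, "tz": 0, "turn": 0, "gripper": 4.0},
], grip_force=45)

```text
t: 2.6
ee_pos: [0.5255, 0.0789, 0.1311]
tcp_rot: [3.139, -0.0, 1.478]
force: [2.0, 1.2, 2.9]
width: 0.0537
```

```bash
python3 look.py a2
```

```text
t 2.7
ee_pos [0.5254 0.0789 0.1309]
tcp_rot [ 3.1397e+00 -5.0000e-04  1.4783e+00]
force [3.3235 1.6756 3.233 ]
wrist_torque [ 0.1551 -0.5784  0.0066]
width 0.0541
```

View pics/a2.png

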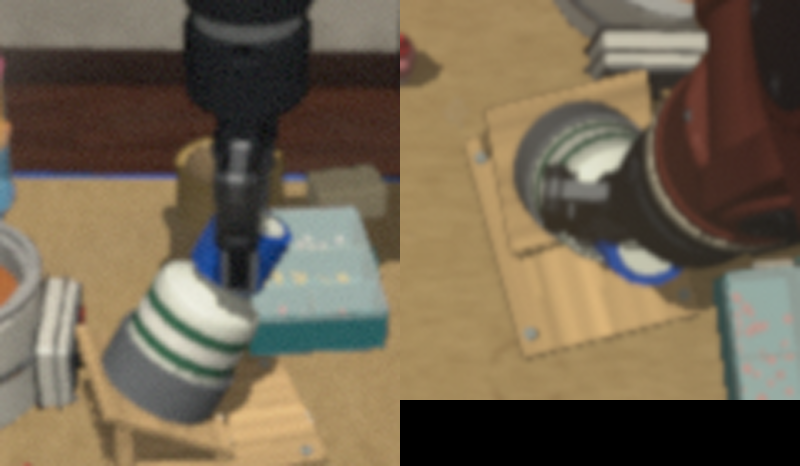

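Request:
move_arm([
  {"tx": 0.02, "ty": 0.06, "tz": 0.11, "turn": 0, "gripper": 4.0},
  {"tx": 0.02, "ty": 0.06, "tz": 0.11, "turn": 0, "gripper": 4.0},
  {"tx": 0.02, "ty": 0.06, "tz": 0.11, "turn": 0, "gripper": 4.0},
  {"tx": 0.02, "ty": 0.06, "tz": 0.11, "turn": 0, "gripper": 4.0},
  {"tx": 0.02, "ty": 0.06, "tz": 0.11, "turn": 0, "gripper": 4.0},
])

```text
t: 3.2
ee_pos: [0.5275, 0.0794, 0.1251]
tcp_rot: [-3.142, 0.0, 1.478]
force: [-0.4, 0.3, 12.1]
width: 0.0541
```

Request:
move_arm([
  {"tx": 0, "ty": 0, "tz": 0, "turn": 0, "gripper": 4.0},
])

```text
t: 3.3
ee_pos: [0.5275, 0.0794, 0.1251]
tcp_rot: [-3.142, 0.0, 1.478]
force: [-0.6, -0.8, 10.9]
width: 0.0541
```

Request:
move_arm([
  {"tx": 0, "ty": 0, "tz": 0, "turn": -4, "gripper": 4.0},
  {"tx": 0, "ty": 0, "tz": 0, "turn": -4, "gripper": 4.0},
  {"tx": 0, "ty": 0, "tz": 0, "turn": -4, "gripper": 4.0},
  {"tx": 0, "ty": 0, "tz": 0, "turn": -4, "gripper": 4.0},
  {"tx": 0, "ty": 0, "tz": 0, "turn": -4, "gripper": 4.0},
])

```text
t: 3.8
ee_pos: [0.5273, 0.0788, 0.1251]
tcp_rot: [-3.141, 0.001, 1.83]
force: [-2.0, -3.4, 10.6]
width: 0.0544
```

```bash
cat > st.py <<'E'
from h import *
o=manip.get_obs(); a=np.array([-.484,-.125,.866])
for q in("t","ee_pos","tcp_rot","force","wrist_torque","width"):print(q,np.round(o[q],4))
print("F.a",o["force"]@a,"depth from rest",-(o["ee_pos"]-[.5254,.0789,.1309])@a*1000)
E
python3 st.py
```

```text
t 3.8
ee_pos [0.5273 0.0788 0.1251]
tcp_rot [-3.1409e+00  1.3000e-03  1.8297e+00]
force [-2.0416 -3.3743 10.5714]
wrist_torque [-0.7056  0.0387 -0.1319]
width 0.0544
F.a 10.564778421781275 depth from rest 5.968117690521442
```

Request:
move_arm([
  {"tx": 0, "ty": 0, "tz": 0, "turn": -4, "gripper": 4.0},
  {"tx": 0, "ty": 0, "tz": 0, "turn": -4, "gripper": 4.0},
  {"tx": 0, "ty": 0, "tz": 0, "turn": -4, "gripper": 4.0},
  {"tx": 0, "ty": 0, "tz": 0, "turn": -4, "gripper": 4.0},
  {"tx": 0, "ty": 0, "tz": 0, "turn": -4, "gripper": 4.0},
])

```text
t: 4.3
ee_pos: [0.5278, 0.0786, 0.1252]
tcp_rot: [-3.141, 0.002, 2.179]
force: [1.5, -3.6, 8.6]
width: 0.0515
```

```bash
python3 st.py
```

```text
t 4.3
ee_pos [0.5278 0.0786 0.1252]
tcp_rot [-3.1408e+00  1.8000e-03  2.1786e+00]
force [ 1.477  -3.5592  8.5849]
wrist_torque [-0.7632 -0.3413 -0.1092]
width 0.0515
F.a 7.164578101519212 depth from rest 6.045723112827912
```

Request:
move_arm([
  {"tx": 0.05, "ty": -0.14, "tz": -0.26, "turn": 0, "gripper": 4.0},
  {"tx": 0.05, "ty": -0.14, "tz": -0.26, "turn": 0, "gripper": 4.0},
  {"tx": 0, "ty": 0, "tz": 0, "turn": 0, "gripper": 7.0},
  {"tx": 0, "ty": 0, "tz": 0, "turn": 0, "gripper": 7.0},
  {"tx": 0, "ty": 0, "tz": 0, "turn": 0, "gripper": 7.0},
])

```text
t: 4.8
ee_pos: [0.5238, 0.0788, 0.1293]
tcp_rot: [-3.14, -0.001, 2.177]
force: [-0.2, 0.7, 0.2]
width: 0.07
```

Request:
move_arm([
  {"tx": 0, "ty": 0, "tz": 0, "turn": 8.5, "gripper": 7.0},
  {"tx": 0, "ty": 0, "tz": 0, "turn": 8.5, "gripper": 7.0},
  {"tx": 0, "ty": 0, "tz": 0, "turn": 8.5, "gripper": 7.0},
  {"tx": 0, "ty": 0, "tz": 0, "turn": 8.5, "gripper": 7.0},
  {"tx": 0, "ty": 0, "tz": 0, "turn": 8.5, "gripper": 7.0},
])

```text
t: 5.3
ee_pos: [0.5242, 0.0789, 0.1295]
tcp_rot: [-3.14, 0.0, 1.429]
force: [-0.4, 0.4, 0.4]
width: 0.0701
```

```bash
python3 st.py; python3 look.py a3
```

```text
t 5.3
ee_pos [0.5242 0.0789 0.1295]
tcp_rot [-3.1402e+00  1.0000e-04  1.4288e+00]
force [-0.4137  0.3527  0.4028]
wrist_torque [ 0.008  -0.0191  0.0158]
width 0.0701
F.a 0.5049353635229981 depth from rest 0.5982019602452376
t 5.4
ee_pos [0.5242 0.0789 0.1296]
tcp_rot [-3.1404e+00  1.0000e-04  1.4326e+00]
force [-0.6873 -0.245  -0.1667]
wrist_torque [ 0.0333  0.0364 -0.0011]
width 0.0699
```

View pics/a3.png

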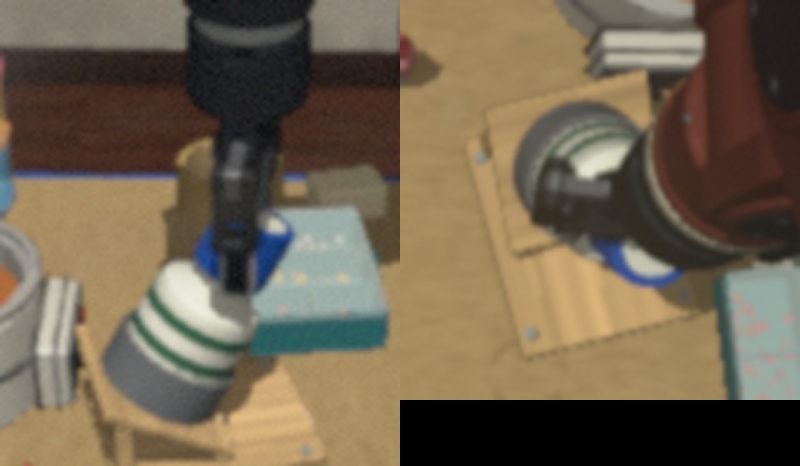

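Request:
move_arm([
  {"tx": 0, "ty": 0, "tz": 0, "turn": 0, "gripper": 4.0},
  {"tx": 0, "ty": 0, "tz": 0, "turn": 0, "gripper": 4.0},
  {"tx": 0, "ty": 0, "tz": 0, "turn": 0, "gripper": 4.0},
  {"tx": 0, "ty": 0, "tz": 0, "turn": 0, "gripper": 4.0},
], grip_force=50)

```text
t: 5.8
ee_pos: [0.5244, 0.0787, 0.1299]
tcp_rot: [-3.141, 0.0, 1.436]
force: [-1.3, 0.0, 0.8]
width: 0.0544
```

Request:
move_arm([
  {"tx": 0.03, "ty": 0.06, "tz": 0.12, "turn": 0, "gripper": 4.0},
  {"tx": 0.03, "ty": 0.06, "tz": 0.12, "turn": 0, "gripper": 4.0},
  {"tx": 0.03, "ty": 0.06, "tz": 0.12, "turn": 0, "gripper": 4.0},
  {"tx": 0.03, "ty": 0.06, "tz": 0.11, "turn": 0, "gripper": 4.0},
  {"tx": 0.02, "ty": 0.06, "tz": 0.1, "turn": 0, "gripper": 4.0},
])

```text
t: 6.3
ee_pos: [0.5275, 0.0796, 0.1244]
tcp_rot: [-3.141, 0.0, 1.435]
force: [-6.2, -2.0, 7.6]
width: 0.0547
```

```bash
python3 st.py
```

```text
t 6.3
ee_pos [0.5275 0.0796 0.1244]
tcp_rot [-3.1409e+00  4.0000e-04  1.4348e+00]
force [-6.1538 -1.9998  7.6171]
wrist_torque [-0.3349  1.1165 -0.0204]
width 0.0547
F.a 9.824862139167106 depth from rest 6.764328686296816
```

Axial force is 9.8 N, in the advised range. Now the second turn.

Request:
move_arm([
  {"tx": 0, "ty": 0, "tz": 0, "turn": -4.5, "gripper": 4.0},
  {"tx": 0, "ty": 0, "tz": 0, "turn": -4.5, "gripper": 4.0},
  {"tx": 0, "ty": 0, "tz": 0, "turn": -4.5, "gripper": 4.0},
  {"tx": 0, "ty": 0, "tz": 0, "turn": -4.5, "gripper": 4.0},
  {"tx": 0, "ty": 0, "tz": 0, "turn": -4.5, "gripper": 4.0},
])

```text
t: 6.8
ee_pos: [0.5266, 0.079, 0.1242]
tcp_rot: [-3.139, 0.001, 1.83]
force: [-9.4, -7.0, 10.3]
width: 0.0547
```

```bash
python3 st.py
```

```text
t 6.8
ee_pos [0.5266 0.079  0.1242]
tcp_rot [-3.1389e+00  1.0000e-03  1.8303e+00]
force [-9.3602 -6.9868 10.3126]
wrist_torque [-1.5462  1.7257 -0.2483]
width 0.0547
F.a 14.334448786861987 depth from rest 6.436997735017107
```

Request:
move_arm([
  {"tx": 0, "ty": 0, "tz": 0, "turn": -4.5, "gripper": 4.0},
  {"tx": 0, "ty": 0, "tz": 0, "turn": -4.5, "gripper": 4.0},
  {"tx": 0, "ty": 0, "tz": 0, "turn": -4.5, "gripper": 4.0},
  {"tx": 0, "ty": 0, "tz": 0, "turn": -4.5, "gripper": 4.0},
])

```text
t: 7.2
ee_pos: [0.5279, 0.0785, 0.1246]
tcp_rot: [-3.14, 0.002, 2.144]
force: [-6.0, -7.6, 7.8]
width: 0.0522
```

```bash
python3 st.py
```

```text
t 7.2
ee_pos [0.5279 0.0785 0.1246]
tcp_rot [-3.1403e+00  2.1000e-03  2.1440e+00]
force [-5.9519 -7.639   7.8126]
wrist_torque [-1.468   0.8349 -0.1742]
width 0.0522
F.a 10.601298367818483 depth from rest 6.605255836555709
```

Request:
move_arm([
  {"tx": 0.05, "ty": -0.15, "tz": -0.28, "turn": 0, "gripper": 4.0},
  {"tx": 0.05, "ty": -0.15, "tz": -0.28, "turn": 0, "gripper": 4.0},
  {"tx": 0, "ty": 0, "tz": 0, "turn": 0, "gripper": 7.0},
  {"tx": 0, "ty": 0, "tz": 0, "turn": 0, "gripper": 7.0},
  {"tx": 0, "ty": 0, "tz": 0, "turn": 0, "gripper": 7.0},
])

```text
t: 7.7
ee_pos: [0.5248, 0.0792, 0.1296]
tcp_rot: [3.142, -0.0, 2.142]
force: [0.5, -0.1, -1.0]
width: 0.0699
```

Request:
move_arm([
  {"tx": 0, "ty": 0, "tz": 0, "turn": 8.5, "gripper": 7.0},
  {"tx": 0, "ty": 0, "tz": 0, "turn": 8.5, "gripper": 7.0},
  {"tx": 0, "ty": 0, "tz": 0, "turn": 8.5, "gripper": 7.0},
  {"tx": 0, "ty": 0, "tz": 0, "turn": 8.5, "gripper": 7.0},
  {"tx": 0, "ty": 0, "tz": 0, "turn": 8.5, "gripper": 7.0},
])

```text
t: 8.2
ee_pos: [0.5248, 0.0792, 0.1296]
tcp_rot: [-3.141, -0.0, 1.394]
force: [0.1, 0.3, -0.8]
width: 0.0699
```

```bash
python3 st.py; python3 look.py a4
```

```text
t 8.2
ee_pos [0.5248 0.0792 0.1296]
tcp_rot [-3.1413e+00 -2.0000e-04  1.3940e+00]
force [ 0.0548  0.2534 -0.8045]
wrist_torque [-0.027   0.0079 -0.0445]
width 0.0699
F.a -0.7549487529075628 depth from rest 0.8276140238785824
t 8.3
ee_pos [0.5248 0.0791 0.1297]
tcp_rot [-3.1413e+00 -2.0000e-04  1.3977e+00]
force [0.39   0.1639 0.6101]
wrist_torque [-0.0037  0.0105  0.0157]
width 0.0703
```

View pics/a4.png

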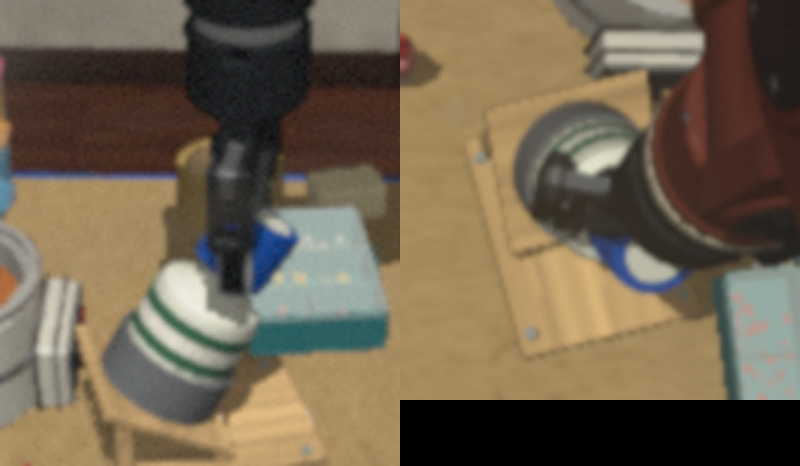

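```bash
python3 - <<'E'
from h import *
for k in ("a3","a4"):
  for n,f,B in(("side","s",(255,130,305,185)),("top","t",(355,175,425,235))):
    im=cv2.imread(f"pics/{k}_{f}.png"); im=cv2.resize(im,None,fx=4,fy=4,interpolation=cv2.INTER_CUBIC)
    m=bluemask(im,tuple(4*v for v in B)); ys,xs=np.nonzero(m)
    print(k,n,"xmax",xs.max()/4,"ymin",ys.min()/4,"ymax",ys.max()/4)
P=np.array([.5166,.0763,.1673]);a=np.array([-.484,-.125,.866])
for h in(0,.002,.004,.006):print(h,proj("side",P+h*a),proj("top",P+h*a))
for z in(.125,.13,.135,.14,.145):print(z,proj("side",[.5248,.0791+.045,z]))
E
```

```text
a3 side xmax 292.5 ymin 147.25 ymax 166.25
a3 top xmax 388.75 ymin 203.25 ymax 215.5
a4 side xmax 293.75 ymin 133.0 ymax 167.25
a4 top xmax 389.75 ymin 201.5 ymax 217.0
0 [282.08091396 145.4461538 ] [381.05009121 201.75334877]
0.002 [282.54463539 144.69220579] [381.41780124 202.130043  ]
0.004 [283.0092376  143.93682573] [381.78722645 202.50849432]
0.006 [283.4747231  143.18000956] [382.15837886 202.88871503]
0.125 [278.10816532 174.404154  ]
0.13 [278.13573089 172.4648858 ]
0.135 [278.16348581 170.5122972 ]
0.14 [278.19143202 168.54625048]
0.145 [278.21957152 166.56660603]
```

Comparing a3 with a4, the cap has risen about 5 mm along its axis (side view right edge 292.5→293.8 px, top view lower edge 215.5→217.0 px), so it seems to be free. I'll regrip aligned with the lean and lift gently along the axis, watching the force.

Request:
move_arm([
  {"tx": 0, "ty": 0, "tz": 0, "turn": -8.2, "gripper": 7.0},
  {"tx": 0, "ty": 0, "tz": 0, "turn": -8.2, "gripper": 7.0},
  {"tx": 0, "ty": 0, "tz": 0, "turn": -8.1, "gripper": 7.0},
  {"tx": -0.07, "ty": -0.33, "tz": -0.34, "turn": 0, "gripper": 7.0},
  {"tx": 0, "ty": 0, "tz": 0, "turn": 0, "gripper": 7.0},
])

```text
t: 8.8
ee_pos: [0.5216, 0.0774, 0.1336]
tcp_rot: [3.141, 0.0, 1.826]
force: [-0.1, 0.5, 0.1]
width: 0.0699
```

Request:
move_arm([
  {"tx": 0, "ty": 0, "tz": 0, "turn": 0, "gripper": 4.0},
  {"tx": 0, "ty": 0, "tz": 0, "turn": 0, "gripper": 4.0},
  {"tx": 0, "ty": 0, "tz": 0, "turn": 0, "gripper": 4.0},
  {"tx": 0, "ty": 0, "tz": 0, "turn": 0, "gripper": 4.0},
], grip_force=45)

```text
t: 9.2
ee_pos: [0.5219, 0.0774, 0.1334]
tcp_rot: [3.141, 0.0, 1.827]
force: [-0.3, -0.3, 1.7]
width: 0.0518
```

```bash
python3 st.py
```

```text
t 9.2
ee_pos [0.5219 0.0774 0.1334]
tcp_rot [3.1413e+00 1.0000e-04 1.8270e+00]
force [-0.3289 -0.3407  1.7288]
wrist_torque [-0.0261  0.0421 -0.0035]
width 0.0518
F.a 1.6989106657525566 depth from rest -4.015412764843847
```

Request:
move_arm([
  {"tx": 0, "ty": -0.15, "tz": -0.26, "turn": 0, "gripper": 4.0},
  {"tx": 0, "ty": -0.15, "tz": -0.26, "turn": 0, "gripper": 4.0},
  {"tx": 0, "ty": -0.15, "tz": -0.26, "turn": 0, "gripper": 4.0},
])

```text
t: 9.5
ee_pos: [0.5171, 0.0762, 0.1412]
tcp_rot: [-3.141, -0.0, 1.827]
force: [0.6, 0.1, -0.7]
width: 0.0515
```

```bash
python3 st.py; python3 look.py a5
```

```text
t 9.5
ee_pos [0.5171 0.0762 0.1412]
tcp_rot [-3.1412e+00 -1.0000e-04  1.8274e+00]
force [ 0.6357  0.0693 -0.7244]
wrist_torque [-0.0021  0.0447  0.041 ]
width 0.0515
F.a -0.943702492351655 depth from rest -13.271490365288585
t 9.6
ee_pos [0.5172 0.0762 0.1414]
tcp_rot [3.1416e+00 1.0000e-04 1.8273e+00]
force [ 0.5525  0.5094 -0.569 ]
wrist_torque [-0.0095 -0.0146  0.0053]
width 0.0515
```

View pics/a5.png

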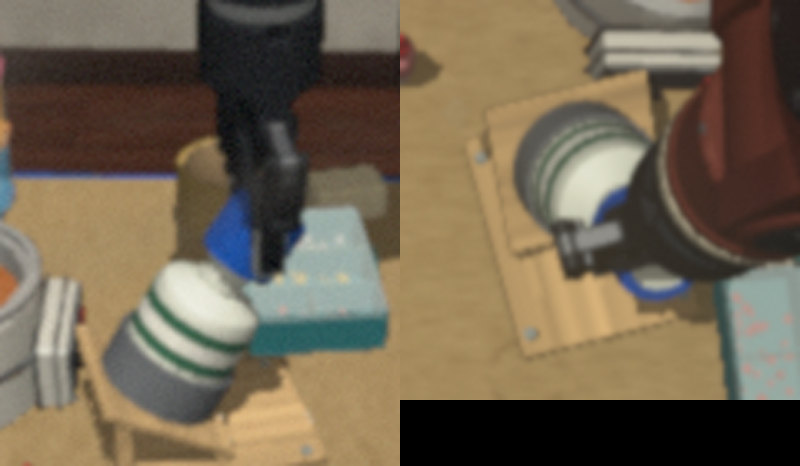

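The neck shows below the cap near (232,275), and the force is just the cap's 0.8 N weight, so it is free. I'm continuing the lift along the axis.

Request:
move_arm([
  {"tx": 0, "ty": -0.4, "tz": -0.69, "turn": 0, "gripper": 4.0},
  {"tx": 0, "ty": -0.4, "tz": -0.69, "turn": 0, "gripper": 4.0},
  {"tx": 0, "ty": -0.4, "tz": -0.69, "turn": 0, "gripper": 4.0},
  {"tx": 0, "ty": -0.4, "tz": -0.69, "turn": 0, "gripper": 4.0},
  {"tx": 0, "ty": -0.4, "tz": -0.69, "turn": 0, "gripper": 4.0},
])

```text
t: 10.1
ee_pos: [0.4978, 0.0711, 0.1764]
tcp_rot: [3.141, 0.0, 1.827]
force: [0.4, 0.2, -1.2]
width: 0.0516
```

Request:
move_arm([
  {"tx": 0, "ty": 0, "tz": -2, "turn": 0, "gripper": 4.0},
  {"tx": 0, "ty": 0, "tz": -2, "turn": 0, "gripper": 4.0},
])

```text
t: 10.3
ee_pos: [0.4975, 0.0711, 0.2165]
tcp_rot: [-3.141, -0.0, 1.827]
force: [0.4, 0.4, -1.5]
width: 0.0518
```

```bash
python3 st.py; python3 look.py a6
```

```text
t 10.3
ee_pos [0.4975 0.0711 0.2165]
tcp_rot [-3.1410e+00 -2.0000e-04  1.8274e+00]
force [ 0.4285  0.3635 -1.508 ]
wrist_torque [ 0.0098 -0.0725  0.0129]
width 0.0518
F.a -1.5587819694650473 depth from rest -88.58867838787785
t 10.4
ee_pos [0.4994 0.0711 0.2183]
tcp_rot [3.1374e+00 1.1000e-03 1.8274e+00]
force [ 0.4726  0.0292 -0.6342]
wrist_torque [ 0.0422 -0.0185  0.0231]
width 0.0519
```

View pics/a6.png

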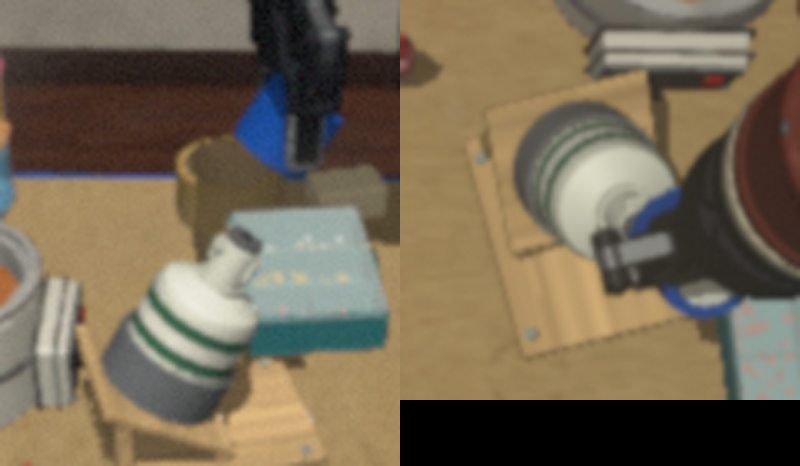

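The cap is off and held, and the bare neck is visible at (237,250). I'm carrying it to the tray.

Request:
move_arm([
  {"tx": 2.5, "ty": 0.9, "tz": 0, "turn": 0, "gripper": 4.0},
  {"tx": 4, "ty": 1.4, "tz": 0, "turn": 0, "gripper": 4.0},
  {"tx": 4, "ty": 1.4, "tz": 0, "turn": 0, "gripper": 4.0},
  {"tx": 4, "ty": 1.4, "tz": 0, "turn": 0, "gripper": 4.0},
  {"tx": 4, "ty": 1.4, "tz": 0, "turn": 0, "gripper": 4.0},
])

```text
t: 10.9
ee_pos: [0.5136, 0.2682, 0.2151]
tcp_rot: [-3.141, 0.0, 1.827]
force: [1.0, -0.5, -1.4]
width: 0.0516
```

Request:
move_arm([
  {"tx": 4, "ty": 1.4, "tz": 0, "turn": 0, "gripper": 4.0},
  {"tx": 4, "ty": 1.4, "tz": 2, "turn": 0, "gripper": 4.0},
  {"tx": 3, "ty": 1.0, "tz": 3, "turn": 0, "gripper": 4.0},
  {"tx": 1.7, "ty": 0.6, "tz": 3, "turn": 0, "gripper": 4.0},
  {"tx": 0, "ty": 0, "tz": 2, "turn": 0, "gripper": 4.0},
])

```text
t: 11.4
ee_pos: [0.5228, 0.4025, 0.1123]
tcp_rot: [-3.139, 0.0, 1.83]
force: [0.4, -1.0, -0.9]
width: 0.0518
```

```bash
python3 st.py; python3 look.py a7 205 200 345 370 150 130 290 270
```

```text
t 11.4
ee_pos [0.5228 0.4025 0.1123]
tcp_rot [-3.139e+00  2.000e-04  1.830e+00]
force [ 0.4102 -1.0407 -0.8684]
wrist_torque [-0.0519  0.0494 -0.0561]
width 0.0518
F.a -0.8204924945220218 depth from rest 55.31272166973639
t 11.5
ee_pos [0.5218 0.3998 0.1116]
tcp_rot [-3.1352e+00  2.0000e-03  1.8284e+00]
force [-0.558   0.1176 -1.4045]
wrist_torque [-0.0223 -0.0255  0.0053]
width 0.0517
```

View pics/a7.png

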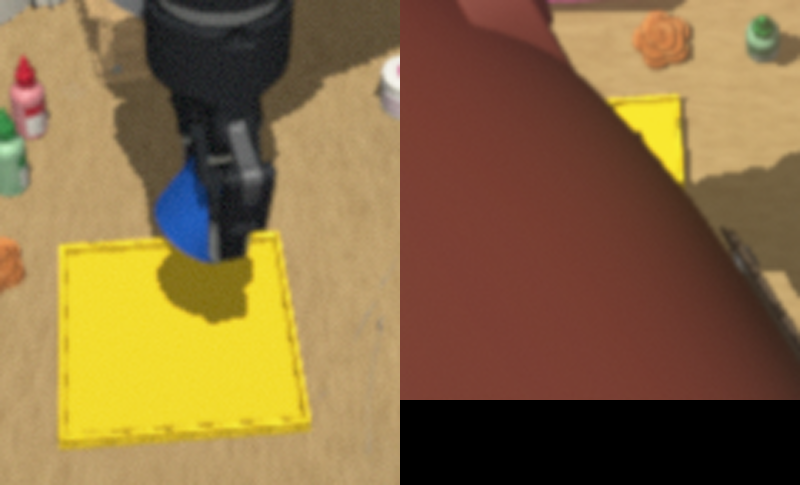

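Request:
move_arm([
  {"tx": 0, "ty": 0, "tz": 2.5, "turn": 0, "gripper": 4.0},
  {"tx": 0, "ty": 0, "tz": 2.5, "turn": 0, "gripper": 4.0},
  {"tx": 0, "ty": 0, "tz": 2, "turn": 0, "gripper": 4.0},
  {"tx": 0, "ty": 0, "tz": 1, "turn": 0, "gripper": 4.0},
  {"tx": 0, "ty": 0, "tz": 0.6, "turn": 0, "gripper": 4.0},
])

```text
t: 12.0
ee_pos: [0.5246, 0.4003, 0.0297]
tcp_rot: [-3.142, 0.0, 1.827]
force: [-0.2, 0.3, -1.1]
width: 0.0518
```

Request:
move_arm([
  {"tx": 0, "ty": 0, "tz": 0.3, "turn": 0, "gripper": 4.0},
  {"tx": 0, "ty": 0, "tz": 0, "turn": 0, "gripper": 4.0},
])

```text
t: 12.2
ee_pos: [0.5248, 0.4008, 0.0273]
tcp_rot: [3.141, -0.0, 1.827]
force: [0.2, -0.3, -0.2]
width: 0.0516
```

```bash
python3 st.py; python3 look.py a8 205 200 345 370 150 130 290 270
```

```text
t 12.2
ee_pos [0.5248 0.4008 0.0273]
tcp_rot [ 3.1408e+00 -2.0000e-04  1.8272e+00]
force [ 0.1795 -0.2661 -0.2496]
wrist_torque [0.0147 0.021  0.034 ]
width 0.0516
F.a -0.26982930566431856 depth from rest 129.69833847784207
t 12.3
ee_pos [0.5249 0.4009 0.0275]
tcp_rot [ 3.1402e+00 -4.0000e-04  1.8273e+00]
force [ 0.1242  0.1405 -1.2869]
wrist_torque [-0.036  -0.0008  0.0222]
width 0.0514
```

View pics/a8.png

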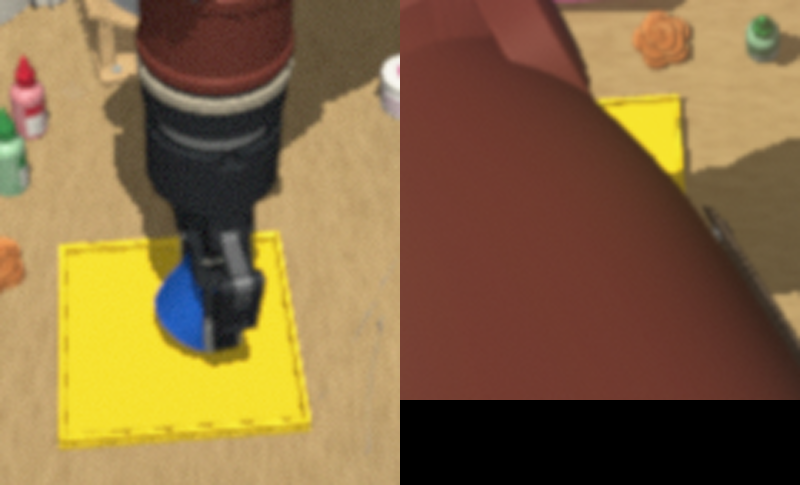

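Request:
move_arm([
  {"tx": 0, "ty": 0, "tz": 0.3, "turn": 0, "gripper": 4.0},
  {"tx": 0, "ty": 0, "tz": 0.3, "turn": 0, "gripper": 4.0},
  {"tx": 0, "ty": 0, "tz": 0.2, "turn": 0, "gripper": 4.0},
  {"tx": 0, "ty": 0, "tz": 0.1, "turn": 0, "gripper": 4.0},
  {"tx": 0, "ty": 0, "tz": 0, "turn": 0, "gripper": 4.0},
], grip_force=22)

```text
t: 12.8
ee_pos: [0.5252, 0.401, 0.0193]
tcp_rot: [3.139, -0.0, 1.827]
force: [-2.6, -1.7, 14.2]
width: 0.0519
```

```bash
python3 st.py
```

```text
t 12.8
ee_pos [0.5252 0.401  0.0193]
tcp_rot [ 3.1395e+00 -3.0000e-04  1.8274e+00]
force [-2.6156 -1.7137 14.1945]
wrist_torque [-0.5242  0.6632 -0.0201]
width 0.0519
F.a 13.772642034818293 depth from rest 136.83405408013397
```

The rim touches the floor at 14 N. Now I'll tip the cap upright about that rim, along an arc of +y and down.

Request:
move_arm([
  {"tx": 0, "ty": 0.16, "tz": 0.03, "turn": 0, "gripper": 4.0},
  {"tx": 0, "ty": 0.16, "tz": 0.04, "turn": 0, "gripper": 4.0},
  {"tx": 0, "ty": 0.16, "tz": 0.06, "turn": 0, "gripper": 4.0},
  {"tx": 0, "ty": 0.15, "tz": 0.06, "turn": 0, "gripper": 4.0},
])

```text
t: 13.2
ee_pos: [0.531, 0.4017, 0.0179]
tcp_rot: [3.14, 0.001, 1.827]
force: [-5.7, -2.9, 16.2]
width: 0.0514
```

```bash
python3 st.py; python3 look.py a9 205 200 345 370 150 130 290 270
```

```text
t 13.2
ee_pos [0.531  0.4017 0.0179]
tcp_rot [3.1404e+00 1.2000e-03 1.8270e+00]
force [-5.7369 -2.9334 16.2249]
wrist_torque [-0.7513  1.435  -0.017 ]
width 0.0514
F.a 17.19408142926214 depth from rest 140.9271077430087
t 13.3
ee_pos [0.5313 0.4017 0.0178]
tcp_rot [3.1400e+00 1.1000e-03 1.8269e+00]
force [-3.2972 -5.4659 19.8723]
wrist_torque [-1.6078  1.0024  0.0511]
width 0.0514
```

View pics/a9.png

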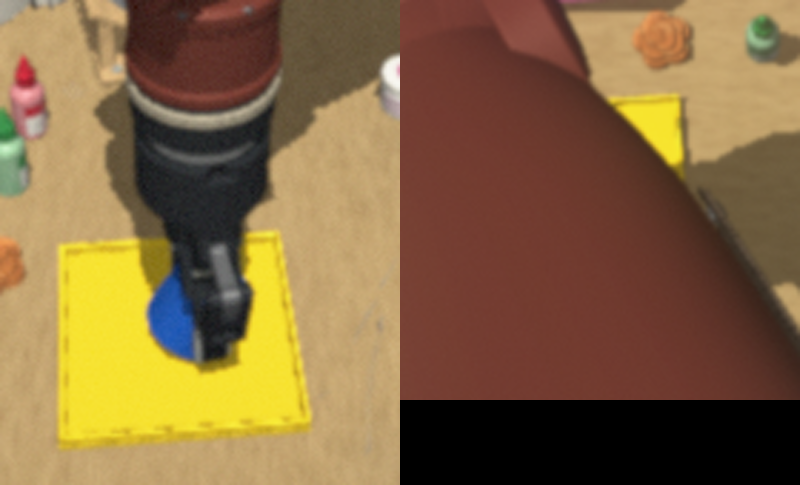

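Request:
move_arm([
  {"tx": 0, "ty": 0.15, "tz": 0.07, "turn": 0, "gripper": 4.0},
  {"tx": 0, "ty": 0.15, "tz": 0.08, "turn": 0, "gripper": 4.0},
  {"tx": 0, "ty": 0.14, "tz": 0.08, "turn": 0, "gripper": 4.0},
  {"tx": 0, "ty": 0.14, "tz": 0.09, "turn": 0, "gripper": 4.0},
], grip_force=20)

```text
t: 13.7
ee_pos: [0.537, 0.4042, 0.015]
tcp_rot: [3.139, -0.0, 1.827]
force: [-1.7, -4.5, 18.9]
width: 0.0515
```

```bash
python3 st.py; python3 look.py b1 205 200 345 370 150 130 290 270
```

```text
t 13.7
ee_pos [0.537  0.4042 0.015 ]
tcp_rot [ 3.1391e+00 -5.0000e-04  1.8274e+00]
force [-1.7043 -4.5384 18.8974]
wrist_torque [-1.1349  0.9203  0.0272]
width 0.0515
F.a 17.75729204011799 depth from rest 146.6746970900856
t 13.8
ee_pos [0.5371 0.4042 0.0149]
tcp_rot [ 3.1390e+00 -5.0000e-04  1.8274e+00]
force [-3.7896 -2.6646 20.0374]
wrist_torque [-0.7144  1.0768 -0.0261]
width 0.0519
```

View pics/b1.png

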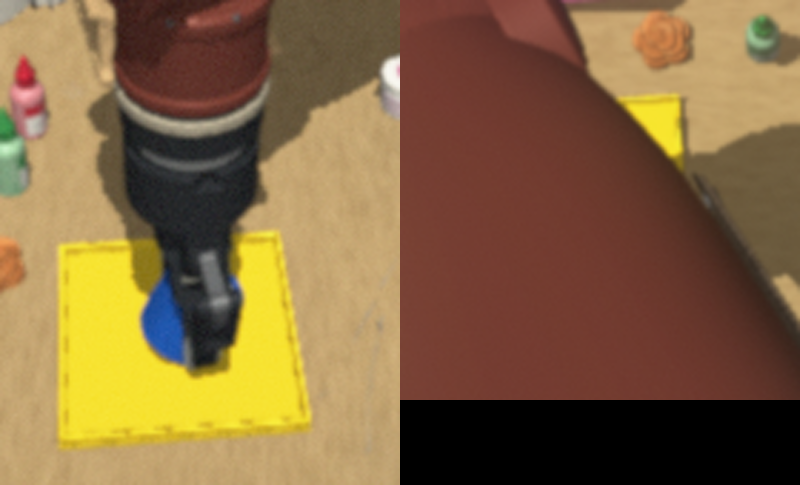

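Request:
move_arm([
  {"tx": 0, "ty": 0.14, "tz": 0.09, "turn": 0, "gripper": 4.0},
  {"tx": 0, "ty": 0.14, "tz": 0.1, "turn": 0, "gripper": 4.0},
  {"tx": 0, "ty": 0.13, "tz": 0.11, "turn": 0, "gripper": 4.0},
  {"tx": 0, "ty": 0.13, "tz": 0.11, "turn": 0, "gripper": 4.0},
])

```text
t: 14.2
ee_pos: [0.543, 0.4061, 0.011]
tcp_rot: [3.137, -0.001, 1.827]
force: [-0.1, -1.9, 18.7]
width: 0.0509
```

```bash
python3 st.py; python3 look.py b2 205 200 345 370 150 130 290 270
```

```text
t 14.2
ee_pos [0.543  0.4061 0.011 ]
tcp_rot [ 3.1374e+00 -1.2000e-03  1.8275e+00]
force [-0.1449 -1.9034 18.7298]
wrist_torque [-0.6781  0.5566  0.0555]
width 0.0509
F.a 16.52802122021816 depth from rest 153.27066950439252
t 14.3
ee_pos [0.5431 0.4061 0.0108]
tcp_rot [ 3.1374e+00 -1.1000e-03  1.8274e+00]
force [-0.1059 -0.9452 15.4401]
wrist_torque [-0.2807  0.3752  0.0311]
width 0.0513
```

View pics/b2.png

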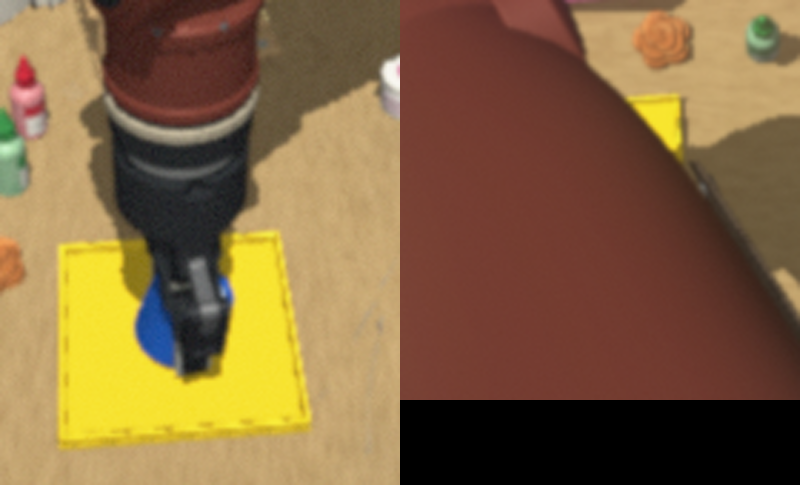

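```bash
python3 - <<'E'
import cv2,numpy as np
o=[cv2.resize(cv2.imread(f"pics/{k}_s.png")[275:345,240:300],(390,455),interpolation=cv2.INTER_CUBIC) for k in("a8","b2")]
cv2.imwrite("pics/cmp.png",np.hstack(o))
E
```

```text
(no output)
```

View pics/cmp.png

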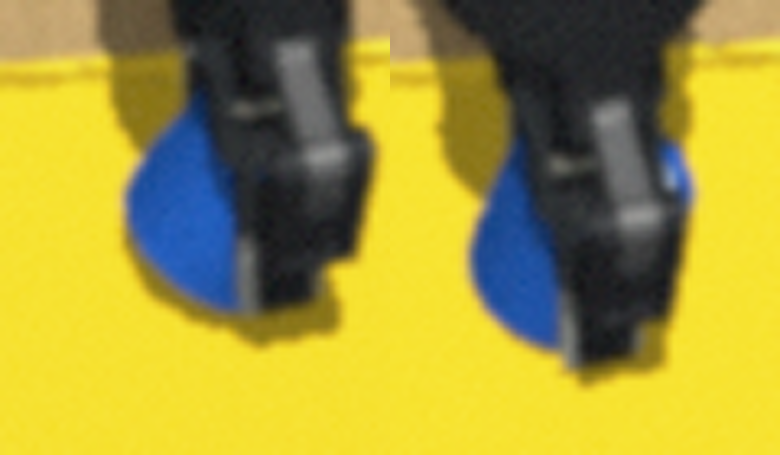

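Request:
move_arm([
  {"tx": 0, "ty": 0.14, "tz": 0.08, "turn": 0, "gripper": 4.0},
  {"tx": 0, "ty": 0.14, "tz": 0.09, "turn": 0, "gripper": 4.0},
  {"tx": 0, "ty": 0.13, "tz": 0.1, "turn": 0, "gripper": 4.0},
  {"tx": 0, "ty": 0, "tz": 0, "turn": 0, "gripper": 4.0},
])

```text
t: 14.7
ee_pos: [0.5468, 0.407, 0.0073]
tcp_rot: [3.138, -0.001, 1.827]
force: [0.6, -0.1, 10.3]
width: 0.0515
```

```bash
cat > z.py <<'E'
import sys,cv2,numpy as np
o=[cv2.resize(cv2.imread(f"pics/{k}_s.png")[275:345,240:300],(390,455),interpolation=cv2.INTER_CUBIC) for k in sys.argv[1:]]
cv2.imwrite(f"pics/cmp_{sys.argv[2]}.png",np.hstack(o))
E
python3 st.py; python3 look.py b3 205 200 345 370 150 130 290 270; python3 z.py b2 b3
```

```text
t 14.7
ee_pos [0.5468 0.407  0.0073]
tcp_rot [ 3.1382e+00 -9.0000e-04  1.8274e+00]
force [ 0.6352 -0.0827 10.2638]
wrist_torque [-0.0603  0.0692  0.0565]
width 0.0515
F.a 8.591390104049642 depth from rest 158.37089802588503
t 14.8
ee_pos [0.5468 0.4069 0.0074]
tcp_rot [ 3.1382e+00 -9.0000e-04  1.8274e+00]
force [ 0.4124 -0.0272  9.1995]
wrist_torque [-0.0707  0.0696 -0.0103]
width 0.051
```

View pics/cmp_b3.png

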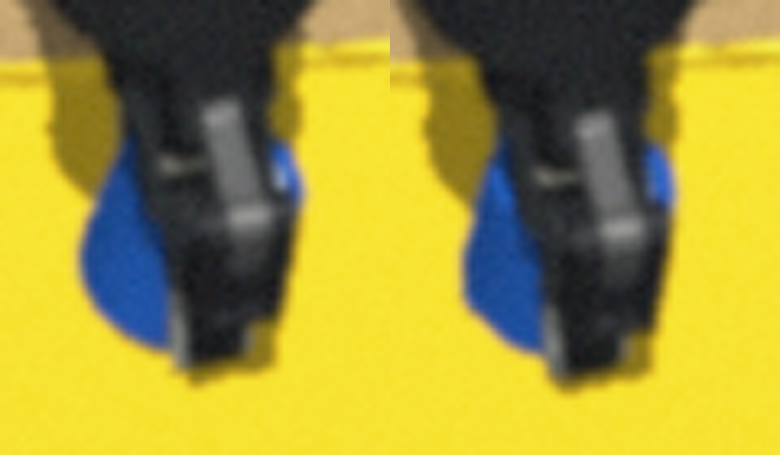

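Request:
move_arm([
  {"tx": 0, "ty": 0.12, "tz": 0.06, "turn": 0, "gripper": 4.0},
  {"tx": 0, "ty": 0.12, "tz": 0.06, "turn": 0, "gripper": 4.0},
  {"tx": 0, "ty": 0, "tz": 0, "turn": 0, "gripper": 4.0},
])

```text
t: 15.1
ee_pos: [0.5485, 0.4074, 0.0058]
tcp_rot: [3.139, -0.001, 1.827]
force: [-0.5, 0.5, 8.8]
width: 0.0513
```

```bash
python3 st.py; python3 look.py b4 205 200 345 370 150 130 290 270; python3 z.py b3 b4
```

```text
t 15.1
ee_pos [0.5485 0.4074 0.0058]
tcp_rot [ 3.1394e+00 -8.0000e-04  1.8274e+00]
force [-0.4711  0.4686  8.8164]
wrist_torque [-0.0913  0.3697  0.0374]
width 0.0513
F.a 7.804455684889067 depth from rest 160.5504915611406
t 15.2
ee_pos [0.5485 0.4074 0.0059]
tcp_rot [ 3.1393e+00 -7.0000e-04  1.8275e+00]
force [-0.3183 -0.4755  9.7013]
wrist_torque [-0.0918  0.2862  0.0335]
width 0.0514
```

View pics/cmp_b4.png

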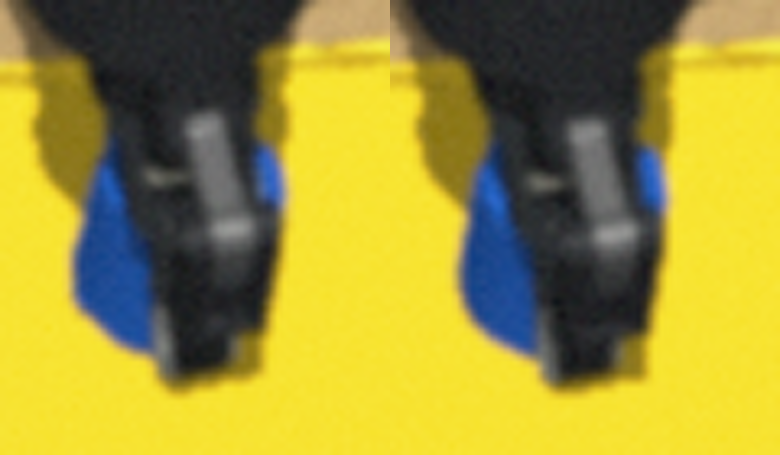

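Request:
move_arm([
  {"tx": 0, "ty": 0.08, "tz": 0.07, "turn": 0, "gripper": 4.0},
  {"tx": 0, "ty": 0.06, "tz": 0.07, "turn": 0, "gripper": 4.0},
  {"tx": 0, "ty": 0, "tz": 0, "turn": 0, "gripper": 4.0},
])

```text
t: 15.5
ee_pos: [0.55, 0.4077, 0.0044]
tcp_rot: [3.139, -0.001, 1.827]
force: [0.0, -0.2, 8.9]
width: 0.0511
```

```bash
python3 st.py; python3 look.py b5 205 200 345 370 150 130 290 270; python3 z.py b4 b5
```

```text
t 15.5
ee_pos [0.55   0.4077 0.0044]
tcp_rot [ 3.1392e+00 -7.0000e-04  1.8275e+00]
force [ 0.0114 -0.1502  8.9044]
wrist_torque [-0.0724  0.2588 -0.0121]
width 0.0511
F.a 7.724438587162808 depth from rest 162.52041704455254
t 15.6
ee_pos [0.55   0.4077 0.0045]
tcp_rot [ 3.1391e+00 -8.0000e-04  1.8274e+00]
force [-0.6198 -0.8074  8.3608]
wrist_torque [-0.101   0.1986  0.0288]
width 0.0512
```

View pics/cmp_b5.png

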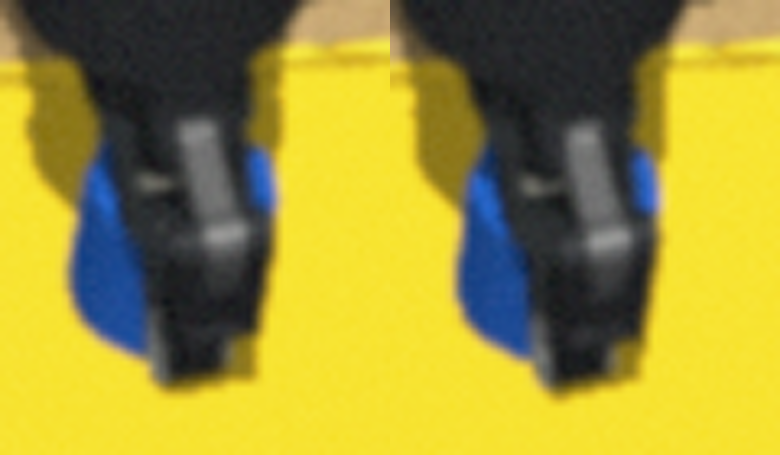

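```bash
python3 - <<'E'
from h import *
for off in(.026,.033,.04):
  for z in(.004,.008,.012,.016):print(off,z,proj("side",np.array([.55,.4077,z])+off*np.array([-.25,.968,0])).round(1))
E
```

```text
0.026 0.004 [267.3 331.3]
0.026 0.008 [267.3 330. ]
0.026 0.012 [267.3 328.6]
0.026 0.016 [267.3 327.3]
0.033 0.004 [268.2 334.6]
0.033 0.008 [268.2 333.3]
0.033 0.012 [268.2 331.9]
0.033 0.016 [268.2 330.5]
0.04 0.004 [269.2 337.9]
0.04 0.008 [269.2 336.6]
0.04 0.012 [269.2 335.2]
0.04 0.016 [269.2 333.9]
```

Request:
move_arm([
  {"tx": 0, "ty": 0.12, "tz": 0.06, "turn": 0, "gripper": 4.0},
  {"tx": 0, "ty": 0.12, "tz": 0.06, "turn": 0, "gripper": 4.0},
  {"tx": 0, "ty": 0.1, "tz": 0.05, "turn": 0, "gripper": 4.0},
])

```text
t: 15.9
ee_pos: [0.5527, 0.4084, 0.0024]
tcp_rot: [3.14, -0.001, 1.828]
force: [-0.6, 0.6, 7.8]
width: 0.0508
```

```bash
python3 st.py; python3 look.py b6 205 200 345 370 150 130 290 270; python3 z.py b5 b6
```

```text
t 15.9
ee_pos [0.5527 0.4084 0.0024]
tcp_rot [ 3.1404e+00 -6.0000e-04  1.8275e+00]
force [-0.6312  0.6031  7.7576]
wrist_torque [ 0.1479  0.4721 -0.053 ]
width 0.0508
F.a 6.948176349478243 depth from rest 165.68112088902103
t 16.0
ee_pos [0.5528 0.4085 0.0023]
tcp_rot [ 3.1402e+00 -7.0000e-04  1.8275e+00]
force [-1.6407 -0.6387  6.5085]
wrist_torque [-0.0343  0.3128  0.0117]
width 0.0505
```

View pics/cmp_b6.png

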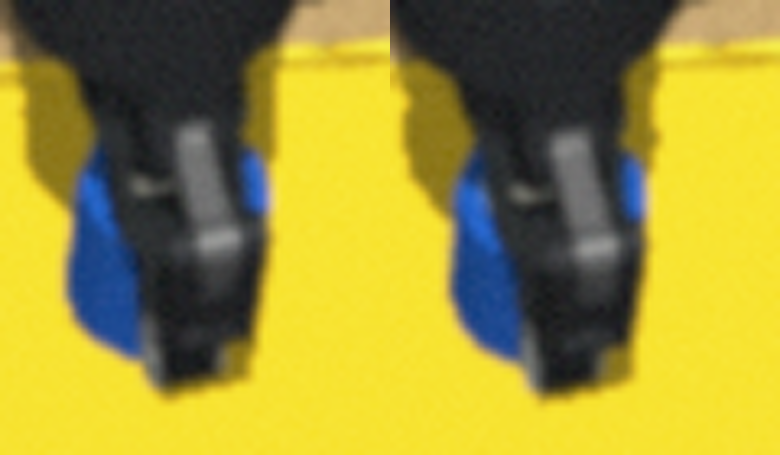

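Request:
move_arm([
  {"tx": 0, "ty": 0.1, "tz": 0.06, "turn": 0, "gripper": 4.0},
  {"tx": 0, "ty": 0.08, "tz": 0.05, "turn": 0, "gripper": 4.0},
  {"tx": 0, "ty": 0, "tz": 0, "turn": 0, "gripper": 4.0},
])

```text
t: 16.3
ee_pos: [0.5542, 0.4088, 0.0011]
tcp_rot: [3.141, -0.0, 1.828]
force: [-1.1, 0.4, 5.7]
width: 0.0505
```

```bash
python3 st.py; python3 look.py b7 205 200 345 370 150 130 290 270; python3 z.py b6 b7
```

```text
t 16.3
ee_pos [0.5542 0.4088 0.0011]
tcp_rot [ 3.1408e+00 -5.0000e-04  1.8276e+00]
force [-1.0993  0.4077  5.668 ]
wrist_torque [-0.114   0.5035  0.0231]
width 0.0505
F.a 5.389616747832727 depth from rest 167.5818948980311
t 16.4
ee_pos [0.5543 0.4088 0.0011]
tcp_rot [ 3.1407e+00 -5.0000e-04  1.8275e+00]
force [-1.7972 -0.3169  7.3969]
wrist_torque [-0.1534  0.4925 -0.0005]
width 0.0502
```

View pics/cmp_b7.png

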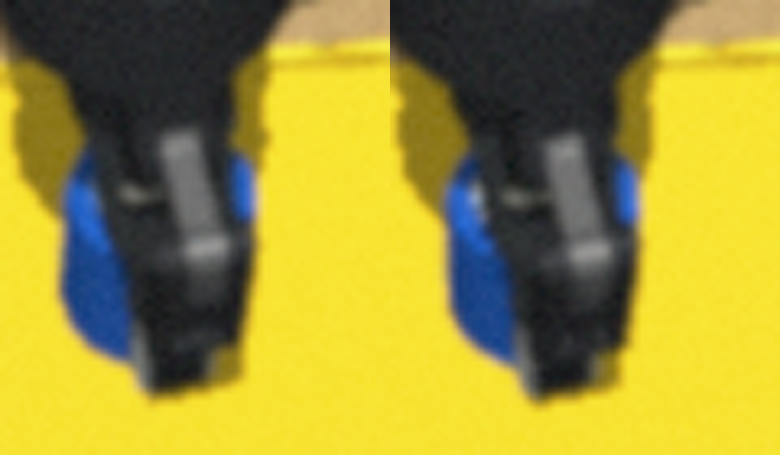

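The cap now looks upright: its left edge is vertical and the pale top disc is showing at (483,195). Its base is on the tray floor, so I'll open slowly.

Request:
move_arm([
  {"tx": 0, "ty": 0, "tz": 0, "turn": 0, "gripper": 5.1},
  {"tx": 0, "ty": 0, "tz": 0, "turn": 0, "gripper": 5.2},
  {"tx": 0, "ty": 0, "tz": 0, "turn": 0, "gripper": 5.3},
  {"tx": 0, "ty": 0, "tz": 0, "turn": 0, "gripper": 5.5},
  {"tx": 0, "ty": 0, "tz": 0, "turn": 0, "gripper": 5.7},
])

```text
t: 16.9
ee_pos: [0.5538, 0.4083, -0.0]
tcp_rot: [-3.141, 0.0, 1.827]
force: [-0.3, 0.4, 0.3]
width: 0.0571
```

```bash
python3 st.py; python3 look.py b8 205 200 345 370 150 130 290 270; python3 z.py b7 b8
```

```text
t 16.9
ee_pos [ 0.5538  0.4083 -0.    ]
tcp_rot [-3.1411e+00  2.0000e-04  1.8274e+00]
force [-0.342   0.3787  0.3119]
wrist_torque [-0.036  -0.0025 -0.0016]
width 0.0571
F.a 0.3882747683576895 depth from rest 168.30096124042646
t 17.0
ee_pos [ 5.537e-01  4.082e-01 -1.000e-04]
tcp_rot [-3.1409e+00  2.0000e-04  1.8274e+00]
force [0.0674 0.1361 1.1578]
wrist_torque [-0.0114 -0.0077  0.0096]
width 0.0568
```

View pics/cmp_b8.png

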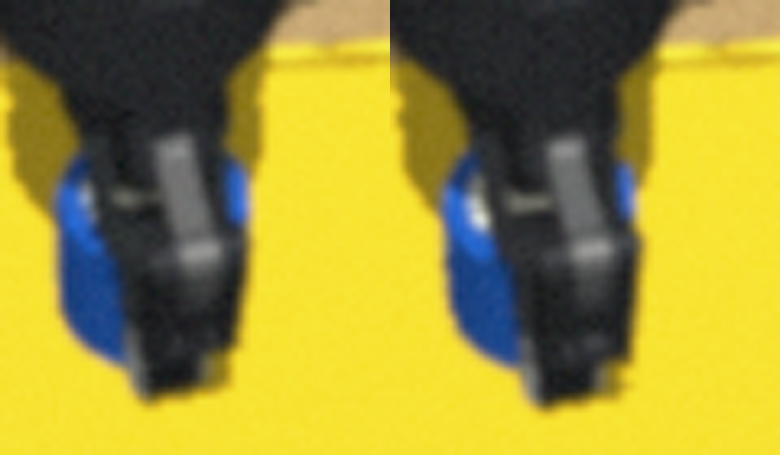

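The cap stands on its own and the contact force is gone. I'll open wider and lift straight up.

Request:
move_arm([
  {"tx": 0, "ty": 0, "tz": 0, "turn": 0, "gripper": 6.5},
  {"tx": 0, "ty": 0, "tz": 0, "turn": 0, "gripper": 7.5},
  {"tx": 0, "ty": 0, "tz": -0.5, "turn": 0, "gripper": 7.5},
  {"tx": 0, "ty": 0, "tz": -2, "turn": 0, "gripper": 7.5},
  {"tx": 0, "ty": 0, "tz": -3, "turn": 0, "gripper": 7.5},
])

```text
t: 17.5
ee_pos: [0.5527, 0.4077, 0.0545]
tcp_rot: [-3.138, 0.001, 1.827]
force: [-0.4, 0.4, 0.8]
width: 0.0751
```

Request:
move_arm([
  {"tx": 0, "ty": 0, "tz": -4, "turn": 0, "gripper": 7.5},
  {"tx": 0, "ty": 0, "tz": -4, "turn": 0, "gripper": 7.5},
  {"tx": 0, "ty": -4, "tz": -3, "turn": 0, "gripper": 7.5},
  {"tx": 0, "ty": -4.5, "tz": 0, "turn": 0, "gripper": 7.5},
  {"tx": 0, "ty": -4.5, "tz": 0, "turn": 0, "gripper": 7.5},
])

```text
t: 18.0
ee_pos: [0.4276, 0.3753, 0.1667]
tcp_rot: [3.139, -0.001, 1.827]
force: [-0.7, -0.1, -0.4]
width: 0.075
```

Request:
move_arm([
  {"tx": 0, "ty": -4.5, "tz": 0, "turn": 0, "gripper": 7.5},
  {"tx": 0, "ty": -4.5, "tz": 0, "turn": 0, "gripper": 7.5},
  {"tx": 0, "ty": 0, "tz": 0, "turn": 0, "gripper": 7.5},
  {"tx": 0, "ty": 0, "tz": 0, "turn": 0, "gripper": 7.5},
])

```text
t: 18.4
ee_pos: [0.341, 0.3528, 0.1662]
tcp_rot: [3.14, -0.001, 1.828]
force: [0.3, 0.1, 0.0]
width: 0.0749
```

```bash
python3 st.py; python3 look.py b9 185 230 325 370 150 130 290 270
```

```text
t 18.4
ee_pos [0.341  0.3528 0.1662]
tcp_rot [ 3.1400e+00 -5.0000e-04  1.8284e+00]
force [0.324  0.1359 0.0127]
wrist_torque [-0.0109 -0.0307 -0.0072]
width 0.0749
F.a -0.16284346743943479 depth from rest -85.56808442941474
t 18.5
ee_pos [0.3425 0.3533 0.1659]
tcp_rot [ 3.1396e+00 -7.0000e-04  1.8272e+00]
force [0.7911 0.6682 0.8156]
wrist_torque [-0.0107  0.0023 -0.0053]
width 0.0749
```

View pics/b9.png

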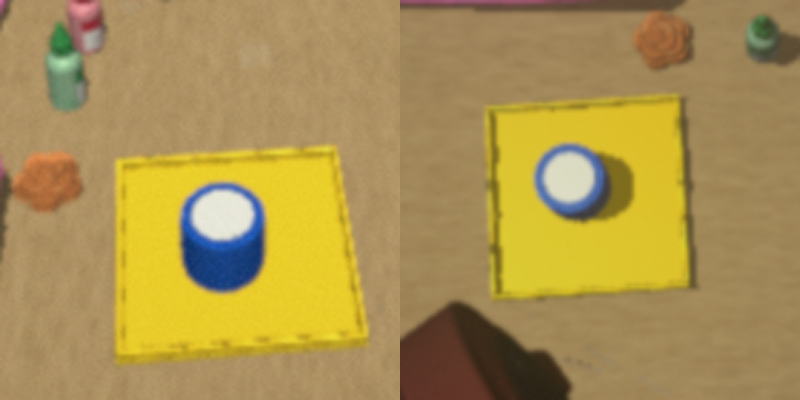

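View pics/b9_s.png

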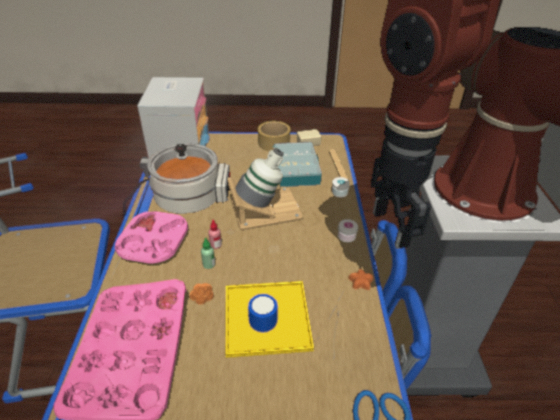

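View pics/b9_t.png

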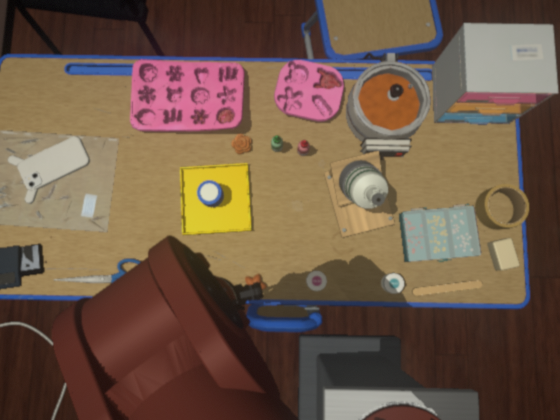

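The cap stands upright, closed top up, well inside the tray: (263,313) in the side view and (209,193) in the top view. The soaps, dye bottles and jar are where they started, and the arm is clear. I'm handing the job in.

```bash
python3 -c "
from rig import manip,order
print(order.job_done()); o=manip.get_obs(); print(o['t'],o['force'])"
```

```text
the job is handed in; nothing more can be done
None
the job is handed in; nothing more can be done
```

The blue cap is off the bottle and standing upright, open side down, inside the yellow tray. I handed the job in at about 18.5 s.

- **Unscrewing:** The moves could not tilt the tool, so I gripped the cap with the tool vertical. I pressed it along the bottle's axis (6 to 7 mm, about 10 N, briefly 14 N) and turned it anticlockwise in two pressed steps, regripping between them. It then lifted off with only its own weight on the wrist.
- **Placing:** I lowered the cap until its rim touched the tray floor. Tipping it upright in the grip took up to about 20 N and a few extra small steps. The pads slid somewhat off the cap's middle during this. I opened the fingers slowly, only once the cap was upright, and it stayed put.
- **Last checks:** Both cameras showed the cap upright near the tray centre. The dye bottles, the jar and the soaps looked to be in their starting places. The wrist force was near zero and the arm was clear.
- **Not confirmed:** I did not measure the cap's turn angle directly; I took it as free because it rose about 5 mm and lifted without resistance. After the hand-in, the rig gave no further readings.

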